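# Shut and latch the vial drawer

## Robot

A 6-joint arm with a two-finger parallel gripper is mounted at the origin on a cart in front of the work surface, level with it; the furniture and walls round the work are solid. World frame = base frame: x ahead of the robot, y to its left, z up, the work surface at z = 0. Lengths are in m, angles in degrees, forces in N, time in s.
With the tool pointing down it reaches from about 0.4 to 0.825 m from the base axis. Payload 7 kg.
Tool frame: the origin (TCP) lies at the centre of the arm's flange, where the gripper is bolted on; the fingertips stand 178 mm ahead of it and the grasp point (between the pads) lies 159 mm ahead of it (tip_reach is the distance from the TCP to the fingertips, in m); z points along the fingers, y is the line along which they close (so a half turn about z gives the same grasp; the last joint's range is limited). The gripper opens to 88 mm and grips with 3 to 60 N. Pads are 19 mm wide; open, the fingers measure 130 mm over their backs; the gripper's body (78 mm by 193 mm) begins 47 mm behind the grasp point.
Start: joints at [-55.17, 20.546, 0.682, 0, -70.136, -16.507], TCP at [0.212, -0.641, 0.405] pointing down, gripper open.
Joint ranges: [-176.03, 176.03], [-82.01, 121.73], [-58.28, 71.71], [-173.87, 95.51], [-174.79, -0.11], [-173.66, 173.66]. Speed limits (degrees/s): [136.94, 136.94, 172.46, 180, 180, 180].

## Interface

Orientations are given as [roll, pitch, yaw] about the fixed x, y, z axes, in that order (R = Rz(yaw) Ry(pitch) Rx(roll)).
In Python, from plant import * gives the robot as it stands.
- The arm moves only by the shell command python3 -m handwheel 'ROWS'. ROWS is JSON, a list of rows, each a list of 7 numbers: the opening, from -1 (shut) to 1 (fully open), then the shift along the tool's x, y, z as a fraction of full scale, then the turn, a rotation vector about the tool's x, y, z as a fraction of full scale. A call has 1 to 5 rows; each row shifts and turns the commanded pose from where the row before left it, along the tool's axes as they then stand; what a row does not reach is not made up. Full scale, the value 1, is 0.025 m for a shift and 6 degrees for a turn. A row lasts 1/8 s, in which the tool goes at most 62.5 mm and 10.7 degrees, less where a joint would pass 70% of its speed; a pose out of reach is approached as far as the arm can. A call with a number of a shift or a turn outside -1 to 1 is refused whole. A call with a gripper value outside its range is refused whole. The fingers move at their own pace and stop on an object; the grip force is fixed at half the most. Time passes only in rows, so rows that do not move let the fingers close. It gives the time, the measured TCP pose, the force, the opening and the grip force at its end, in the units of the state.
- get_obs(): the state, without advancing time (a new reading comes with each control period).
- snapshot(name): name is "scene" or "side" or "wrist"; returns a dict with "color" (420x560x3 uint8, red, green, blue), "fx", "fy", "cx", "cy" (pixels), "R" (3x3) and "t" (3): a world point X has camera coordinates R X + t; the wrist camera has in their place "tool_from_camera" (4x4, takes a point from camera to tool coordinates, whose origin is the TCP and whose axes are the flange's). Camera axes: x right, y down, z forward; pixel columns grow to the right and rows downward; lengths in m; the calibration is good to about 2 mm. A picture is of the moment at which its call begins: read the wrist's pose just before it. There is no depth.
- close_job(): hands the job in; it is judged then, once.
The state is a dict: "clock": time; "joint_pos": joint angles; "qvel": joint speeds; "tau": joint torques, N m; "tool_pos": TCP position; "orientation": TCP orientation; "force": force on the tool from outside, world axes, zero at the start; "moment": the same for the moment, N m; "opening": finger opening in m; "gripper_force": force on a finger pad.
Only numpy, scipy, OpenCV 4.12 (cv2) and the standard library are available. Lean on these libraries where they do the work, as an engineer would, in place of code of your own. Each camera call takes 0.05 s, during which the arm holds its last target. There are 200 camera calls.

## Task

Of the two storage drawers left open on the bench, gently push the one holding the three glass vials fully home with the fingertips, so that the vials stay standing, and then push that unit's turn latch over and down until its bar lies level across the drawer front. Only push: pick nothing up, and leave the other drawer open, its latch as it is, and the things standing around where they are.

Things in the scene. Friction and masses are not known exactly. Their poses are not given: they have to be found in the camera images.
- vial_cabinet: white box 140 deep (x) x 136 wide (y) x 88 mm high, fixed to the worktop; its front looks along its own -x, towards the robot. Origin: centre of its underside; the front face is 70 mm from it along -x. A grey drawer slides out of the front, a turn latch sits on the front left (+y) of it. This one's drawer holds the three vials.
- vial_drawer (a joint): drawer of the vial unit: m pulled out along the unit's -x, 0 = fully shut (end stop), at most 0.10; starts at 0.065 to 0.09; 1.5 to 3 N push it.
- vial_front (a point): point in the middle of the drawer front's outer face, 44 mm above the worktop, at unit y = -8 mm; moves with the drawer. The front is 106 mm wide, z 12 to 76 mm, flush with the unit's face when shut, plain but for a finger lip at z 16 to 20 mm, 8 mm proud (vial unit)
- vial_latch (a joint): latch of the vial unit: flat bar on a pivot on the front face at unit y = +59, z = 44 mm; a round black knob 42 mm from the pivot. rad about the unit's x: 0 = bar level across the drawer, knob on the -y side (latched, end stop); 1.57 = bar upright; 1.95 = leaning out to +y (end stop). Starts at 1.5 to 1.85, stays where left; about 1 N at the knob turns it.
- vial_knob (a point): middle of the latch knob, 14 mm in diameter, its axis along the unit's x, sticking out 6 to 32 mm in front of the unit's front face; this point is 19 mm out; moves with the latch (vial unit)
- spares_cabinet: the same kind of unit as vial_cabinet, but its drawer holds a screw cap and two rubber stoppers; stays open
- spares_drawer (a joint): drawer of the other unit: m pulled out along the unit's -x, 0 = fully shut (end stop), at most 0.10; starts at 0.065 to 0.09; 1.5 to 3 N push it.
- spares_front (a point): point in the middle of the drawer front's outer face, 44 mm above the worktop, at unit y = -8 mm; moves with the drawer. The front is 106 mm wide, z 12 to 76 mm, flush with the unit's face when shut, plain but for a finger lip at z 16 to 20 mm, 8 mm proud (other unit)
- spares_latch (a joint): latch of the other unit: flat bar on a pivot on the front face at unit y = +59, z = 44 mm; a round black knob 42 mm from the pivot. rad about the unit's x: 0 = bar level across the drawer, knob on the -y side (latched, end stop); 1.57 = bar upright; 1.95 = leaning out to +y (end stop). Starts at 1.5 to 1.85, stays where left; about 1 N at the knob turns it.
- spares_knob (a point): middle of the latch knob, 14 mm in diameter, its axis along the unit's x, sticking out 6 to 32 mm in front of the unit's front face; this point is 19 mm out; moves with the latch (other unit)
- vial_1: screw-cap glass vial, 28 mm diameter, 58 mm high, loose, standing in the drawer of the vial unit on its floor 17 mm above the worktop; its top stays below the unit's roof. Origin: centre of its underside, z up
- vial_2: screw-cap glass vial, 28 mm diameter, 58 mm high, loose, standing in the drawer of the vial unit on its floor 17 mm above the worktop; its top stays below the unit's roof. Origin: centre of its underside, z up
- vial_3: screw-cap glass vial, 28 mm diameter, 58 mm high, loose, standing in the drawer of the vial unit on its floor 17 mm above the worktop; its top stays below the unit's roof. Origin: centre of its underside, z up
- spare_cap: screw cap, 53 mm wide, 28 mm high, loose, in the drawer of the other unit. Origin: underside
- stopper_1: rubber stopper, 28 mm wide, 24 mm high, loose, in the drawer of the other unit. Origin: underside
- stopper_2: rubber stopper, 34 mm wide, 28 mm high, loose, in the drawer of the other unit. Origin: underside
- beaker_2: small beaker, 60 mm wide, 71 mm high, between the units; loose bystander. Origin: underside
- erlenmeyer: stoppered conical flask, 62 mm wide, 118 mm high, behind the beaker; loose bystander. Origin: underside
- marker_1: marker pen lying in front of the units, 135 mm long; loose bystander. Origin: underside
- pen_1: ballpoint pen lying in front of the units, 145 mm long; loose bystander. Origin: underside
- wash_bottle: wash bottle with a bent spout, 182 mm high, at the right; loose bystander. Origin: underside

How it is judged (in metres and radians):
On the way, in this order (a step that is already met when the one before it is completed fails the run):
1. the vial drawer is fully shut while its latch is still up (value of joint vial_drawer below 0.004 m and value of joint vial_latch above 0.9 rad), for 0.2 s.
2. the vial unit's latch lies across the shut drawer (value of joint vial_latch below 0.12 rad and value of joint vial_drawer below 0.005 m), for 0.2 s.
At the end, for the whole second after the job is handed in: the vial drawer is within 5 mm of fully shut, its latch within 0.12 rad of level across it, the three vials stand upright (within 0.2 rad) on the drawer's floor, the other drawer and its latch knob are within 12 mm and the loose bystanders within 30 mm of where they started (all of step 2 and angle between each of vial_1, vial_2, vial_3's own z axis and vertical below 0.2 rad and x of each of vial_1, vial_2, vial_3 in the frame of vial_cabinet above -0.065 m and z of each of vial_1, vial_2, vial_3 in the frame of vial_cabinet below 0.022 m and distance of each of spares_front, spares_knob from where it was at the start of the episode below 0.012 m and distance of each of beaker_2, erlenmeyer, marker_1, pen_1, wash_bottle, spare_cap, stopper_1, stopper_2 from where it was at the start of the episode below 0.03 m); the robot touches nothing.
It fails at once if a vial is lifted out of or off the drawer's floor (more than 15 mm) (height (world z) of any of vial_1, vial_2, vial_3 above 0.032 m).
It fails at once if a vial tips over (angle between any of vial_1, vial_2, vial_3's own z axis and vertical above 0.6 rad).
It fails at once if the vial unit's latch is turned down while its drawer is still open (value of joint vial_latch below 0.7 rad and value of joint vial_drawer above 0.015 m).
It fails at once if the other drawer or its latch is moved (distance of any of spares_front, spares_knob from where it was at the start of the episode above 0.012 m).
It fails at once if a bystander is lifted or knocked away (distance of any of beaker_2, erlenmeyer, marker_1, pen_1, wash_bottle, spare_cap, stopper_1, stopper_2 from where it was at the start of the episode above 0.03 m).
It also fails if it takes over 58 s, if anything falls off the work surface, if the arm or the gripper's body presses on something with over 40 N, if the wrist force passes 120 N, or if a joint passes its speed limit or range.

## Working session

There is one attempt and no reset: what is moved stays moved. The work goes in short steps, Python scripts to look and compute and a shell command to move; the robot and the scene stay as the last step left them, time stands still between calls to the robot, and variables do not carry over. Pictures are saved under pics/ and viewed, at most 10 in all, crops included, and the job is handed in when it is done.

```bash
mkdir -p pics
python3 - <<'E'
from plant import *
import cv2,pickle
o=get_obs();print({k:o[k] for k in('clock','tool_pos','orientation','opening','force')})
d={}
for n in("scene","side"):
    s=snapshot(n);d[n]=s;cv2.imwrite(f"pics/{n}0.png",s["color"][:,:,::-1]);print(n,s["fx"],s["fy"],s["cx"],s["cy"],s["R"],s["t"])
pickle.dump(d,open("d0.pkl","wb"))
E
```

```text
{'clock': 0.0, 'tool_pos': array([ 0.21213684, -0.64056641,  0.40370864]), 'orientation': array([ 1.79902346e+02, -8.42983413e-03, -1.61683597e+02]), 'opening': 0.0874530978514183, 'force': array([ 0.56859801, -0.43952893, -0.31318804])}
scene 523.0759906444574 523.0759906444574 277.21116938511017 212.68222450135215 [[ 0.71133788 -0.70283481 -0.00465411]
 [-0.34984002 -0.34831373 -0.86964907]
 [ 0.60959855  0.62024252 -0.49364849]] [-0.46091572  0.21510165  1.16110172]
side 419.4503110690992 419.4503110690992 278.89709595032053 208.45717874318697 [[ 0.95398969  0.29983447 -0.0017208 ]
 [ 0.2559036  -0.81717796 -0.51646252]
 [-0.15625946  0.49225956 -0.85630807]] [-0.51670625 -0.19008958  1.26492323]
```

View pics/scene0.png

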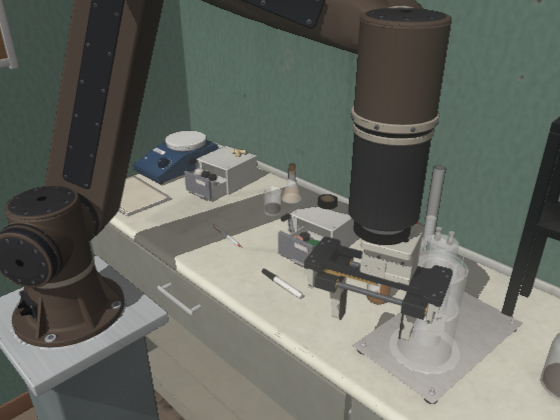

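View pics/side0.png

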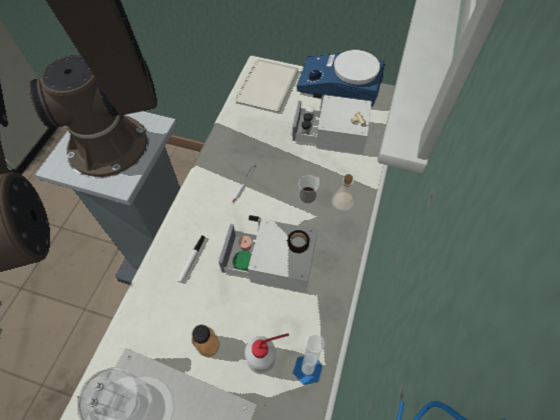

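The two units are at about (330,120) and (265,250) in the side view. I'll zoom in on both to see what the drawers hold.

Run:
```python
import cv2,numpy as np
a=cv2.imread("pics/side0.png");b=cv2.imread("pics/scene0.png")
f=lambda i,x,y,w,h:cv2.resize(i[y:y+h,x:x+w],(400,300),interpolation=cv2.INTER_CUBIC)
cv2.imwrite("pics/z0.png",np.vstack([np.hstack([f(a,280,80,100,75),f(a,210,205,120,90)]),np.hstack([f(b,170,135,100,75),f(b,265,190,120,90)])]))
```

```text
(no output)
```

View pics/z0.png

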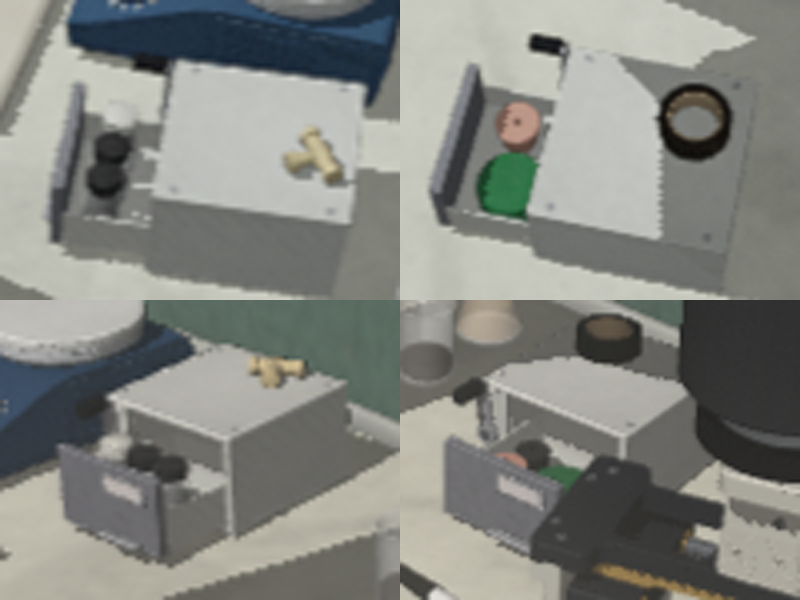

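Vial unit = the far one (+y): side crop shows three vials (white and black caps), knob at crop (150,63). The other drawer has the cap (green) and stopper (pink). Next I'll locate it.

```bash
cat > h.py <<'E'
import numpy as np,pickle
def ray(s,u,v):
    d=s["R"].T@np.array([(u-s["cx"])/s["fx"],(v-s["cy"])/s["fy"],1]);return -s["R"].T@s["t"],d/np.linalg.norm(d)
def plane(s,u,v,z):
    c,d=ray(s,u,v);return c+d*(z-c[2])/d[2]
def tri(r):
    A=sum(np.eye(3)-np.outer(d,d) for c,d in r);b=sum((np.eye(3)-np.outer(d,d))@c for c,d in r);return np.linalg.solve(A,b)
E
python3 - <<'E'
from h import *
D=pickle.load(open("d0.pkl","rb"));np.set_printoptions(precision=4,suppress=True)
S=lambda u,v:(D["side"],280+u/4,80+v/4)
C=lambda u,v:(D["scene"],170+u/4,135+(v-300)/4)
P={"FL":((178,62),(112,393)),"FR":((150,190),(232,437)),"BR":((352,220),(345,382)),"BL":((365,85),(225,347))}
for n,(a,b) in P.items():print(n,plane(*S(*a),.088),plane(*C(*b),.088),tri([ray(*S(*a)),ray(*C(*b))]))
for n,a,b in(("DL",(78,86),(62,447)),("DR",(52,238),(158,492))):print(n,plane(*S(*a),.076),plane(*C(*b),.076),tri([ray(*S(*a)),ray(*C(*b))]))
print("knob",tri([ray(*S(150,63)),ray(*C(92,403))]))
E
```

```text
FL [0.5875 0.3074 0.088 ] [0.5916 0.3011 0.088 ] [0.5893 0.3008 0.0909]
FR [0.5997 0.1792 0.088 ] [0.6053 0.1693 0.088 ] [0.6023 0.1703 0.0919]
BR [0.7411 0.1945 0.088 ] [0.737  0.1855 0.088 ] [0.7419 0.1935 0.0858]
BL [0.7249 0.3255 0.088 ] [0.7162 0.3107 0.088 ] [0.726  0.3264 0.0831]
DL [0.5204 0.2733 0.076 ] [0.5179 0.2684 0.076 ] [0.5205 0.2736 0.0742]
DR [0.5435 0.1264 0.076 ] [0.5214 0.1546 0.076 ] [0.5333 0.1544 0.0618]
knob [0.5686 0.298  0.0885]
```

```bash
python3 -m handwheel '[[0.5,0,0,0,0,0,1],[0.5,0,0,0,0,0,0.98],[1,-0.55,0.98,0,0,0,0],[1,-0.55,0.98,0,0,0,0],[1,-0.55,0.98,0,0,0,0]]'
```

```text
clock: 0.72
tool_pos: [0.2451, -0.5623, 0.4041]
orientation: [179.9, -0.0, -173.6]
force: [0.4, 0.4, 0.0]
opening: 0.0874
gripper_force: 0.0
```

```bash
python3 -m handwheel '[[1,-0.55,0.98,0,0,0,0],[1,-0.55,0.98,0,0,0,0],[1,-0.55,0.98,0,0,0,0],[1,-0.55,0.98,0,0,0,0],[1,-0.55,0.98,0,0,0,0]]' | sed -n 2,3p
python3 -m handwheel '[[1,-0.55,0.98,0,0,0,0],[1,-0.55,0.98,0,0,0,0],[1,-0.55,0.98,0,0,0,0],[1,-0.55,0.98,0,0,0,0],[1,-0.55,0.98,0,0,0,0]]' | sed -n 2,3p
python3 -m handwheel '[[1,-0.55,0.98,0,0,0,0],[1,-0.55,0.98,0,0,0,0],[1,-0.55,0.98,0,0,0,0],[1,-0.55,0.98,0,0,0,0],[1,-0.2,0.98,0,0,0,0]]' | sed -n 2,3p
python3 -m handwheel '[[1,-0.2,0.98,0,0,0,0],[1,-0.2,0.98,0,0,0,0],[1,-0.2,0.98,0,0,0,0],[1,-0.2,0.98,0,0,0,0],[1,-0.2,0.98,0,0,0,0]]' | sed -n 2,4p
```

```text
tool_pos: [0.2997, -0.4327, 0.4043]
orientation: [180.0, -0.0, -173.6]
tool_pos: [0.3542, -0.3033, 0.4045]
orientation: [180.0, -0.0, -173.6]
tool_pos: [0.4003, -0.1748, 0.4044]
orientation: [180.0, -0.0, -173.6]
tool_pos: [0.4108, -0.0504, 0.4045]
orientation: [180.0, -0.0, -173.6]
force: [0.3, -0.3, -0.2]
```

```bash
python3 -m handwheel '[[1,-0.2,0.98,0,0,0,0],[1,-0.2,0.98,0,0,0,0],[1,-0.2,0.98,0,0,0,0],[1,-0.2,0.98,0,0,0,0],[1,-0.2,0.98,0,0,0,0]]' | sed -n 2,2p
python3 -m handwheel '[[1,-0.2,0.98,0,0,0,0],[1,-0.2,0.98,0,0,0,0],[1,-0.2,0.98,0,0,0,0],[1,-0.2,0.98,0,0,0,0],[1,-0.2,0.98,0,0,0,0]]' | sed -n 2,2p
python3 -m handwheel '[[1,-0.2,0.4,0,0,0,0],[1,0,0,0,0,0,0],[1,0,0,0,0,0,0]]' | sed -n 2,2p
python3 - <<'E'
from plant import *
import cv2,pickle
o=get_obs();s=snapshot("wrist");s["o"]=o;pickle.dump(s,open("w0.pkl","wb"))
cv2.imwrite("pics/w0.png",s["color"][:,:,::-1]);print(o["clock"],o["tool_pos"],o["orientation"],s["tool_from_camera"],s["fx"])
E
```

```text
tool_pos: [0.4219, 0.0741, 0.4045]
tool_pos: [0.4331, 0.1987, 0.4045]
tool_pos: [0.437, 0.2078, 0.4045]
4.85 [0.43697567 0.20783706 0.4044852 ] [-1.79981874e+02 -2.79643045e-02 -1.73577259e+02] [[-9.41904830e-04 -9.65606553e-01 -2.60005957e-01  6.78655519e-02]
 [ 9.99999488e-01 -1.00600637e-03  1.13466627e-04 -1.48676300e-03]
 [-3.71131767e-04 -2.60005716e-01  9.65607006e-01  2.01428215e-02]
 [ 0.00000000e+00  0.00000000e+00  0.00000000e+00  1.00000000e+00]] 357.51457397782497
```

View pics/w0.png

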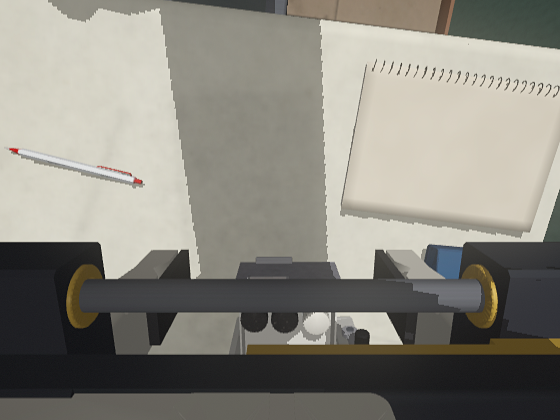

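Wrist view: the vial drawer front is at rows ~258–280 (columns 238–340), vial caps at (254/285/316, 321), knob at (362,337). Zooming in to measure.

Run:
```python
import cv2
a=cv2.imread("pics/w0.png")
cv2.imwrite("pics/w0z.png",cv2.resize(a[245:350,225:385],(800,525),interpolation=cv2.INTER_CUBIC))
```

```text
(no output)
```

View pics/w0z.png

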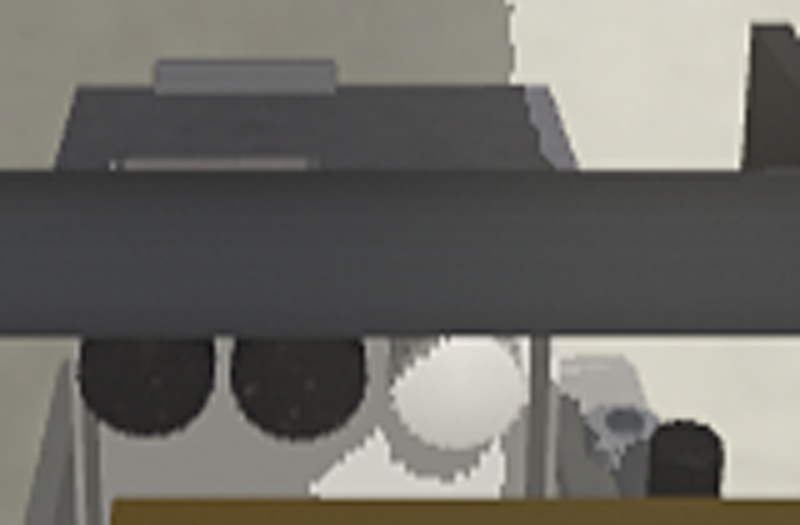

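```bash
cat >> h.py <<'E'
from scipy.spatial.transform import Rotation as Ro
def wray(s,u,v):
    M=np.eye(4);M[:3,:3]=Ro.from_euler('xyz',s["o"]["orientation"],degrees=True).as_matrix();M[:3,3]=s["o"]["tool_pos"]
    T=M@s["tool_from_camera"];d=T[:3,:3]@np.array([(u-s["cx"])/s["fx"],(v-s["cy"])/s["fy"],1]);return T[:3,3],d/np.linalg.norm(d)
def wplane(s,u,v,z):
    c,d=wray(s,u,v);return c+d*(z-c[2])/d[2]
E
python3 - <<'E'
from h import *
np.set_printoptions(precision=4,suppress=True)
s=pickle.load(open("w0.pkl","rb"));D=pickle.load(open("d0.pkl","rb"))
W=lambda u,v:(s,225+u/5,245+v/5)
L=wplane(*W(545,85),.012);R=wplane(*W(78,87),.012);print(L,R,np.degrees(np.arctan2(L[0]-R[0],R[1]-L[1])),np.linalg.norm(L-R))
ps=[wplane(*W(u,v),.075) for u,v in((148,370),(300,375),(458,382))];print(ps)
print("knobtip",wplane(*W(686,428),.086), "pivot disc",wplane(*W(625,420),.044))
k=tri([wray(*W(686,445)),ray(D["side"],280+150/4,80+63/4),ray(D["scene"],170+92/4,135+103/4)]);print("knob",k)
# balance edge
for p in((297,90),(379,104)):print(plane(D["side"],*p,0.0),plane(D["side"],*p,.03))
for n,p in(("beaker",(308,197)),("erl",(343,205))):print(n,plane(D["side"],*p,0.0))
E
```

```text
[0.5189 0.2746 0.012 ] [0.531  0.1707 0.012 ] -173.36872377511355 0.1045905213274199
[array([0.5613, 0.1938, 0.075 ]), array([0.5591, 0.2233, 0.075 ]), array([0.5572, 0.2541, 0.075 ])]
knobtip [0.5555 0.2965 0.086 ] pivot disc [0.5812 0.2968 0.044 ]
knob [0.5661 0.2988 0.0859]
[0.4797 0.3963 0.    ] [0.4877 0.3652 0.03  ]
[ 0.7496  0.414  -0.    ] [0.7493 0.3824 0.03  ]
beaker [0.6258 0.0024 0.    ]
erl [0.7247 0.006  0.    ]
```

```bash
python3 -m handwheel '[[-1,0,0.2,1,0,0,0],[-1,0,0,1,0,0,0],[-1,0,0,1,0,0,0],[-1,0,0,1,0,0,0],[-1,0,0,1,0,0,0]]' | sed -n 2,2p
python3 -m handwheel '[[-1,0,0,1,0,0,0],[-1,0,0,1,0,0,0],[-1,-0.6,0,0,0,0,0],[-1,-0.6,0,0,0,0,0],[-1,-0.6,0,0,0,0,0]]'
python3 -m handwheel '[[-1,-0.4,0,0,0,0,0],[-1,-0.2,0,0,0,0,0],[-1,-0.1,0,0,0,0,0],[-1,-0.1,0,0,0,0,0],[-1,-0.1,0,0,0,0,0]]'
```

```text
tool_pos: [0.4365, 0.2126, 0.2792]
clock: 6.15
tool_pos: [0.483, 0.2187, 0.2309]
orientation: [179.9, 0.1, -173.6]
force: [-0.4, 0.6, -0.6]
opening: 0.0007
gripper_force: 0.0
clock: 6.78
tool_pos: [0.5035, 0.2209, 0.2297]
orientation: [-180.0, -0.0, -173.5]
force: [0.1, 0.3, 0.1]
opening: 0.0
gripper_force: 0.0
```

```bash
for i in 1 2; do :; done
python3 -m handwheel '[[-1,-0.1,0,0,0,0,0],[-1,-0.1,0,0,0,0,0],[-1,-0.1,0,0,0,0,0],[-1,-0.1,0,0,0,0,0],[-1,-0.1,0,0,0,0,0]]' | sed -n 2,4p
python3 -m handwheel '[[-1,-0.1,0,0,0,0,0],[-1,-0.1,0,0,0,0,0],[-1,-0.1,0,0,0,0,0],[-1,-0.1,0,0,0,0,0],[-1,-0.1,0,0,0,0,0]]' | sed -n 2,4p
```

```text
tool_pos: [0.516, 0.2223, 0.2296]
orientation: [-180.0, -0.0, -173.6]
force: [-0.9, 0.1, 1.4]
tool_pos: [0.5286, 0.2237, 0.2296]
orientation: [180.0, -0.0, -173.6]
force: [-2.2, 1.3, 0.8]
```

```bash
python3 -m handwheel '[[-1,-0.12,0,0,0,0,0],[-1,-0.12,0,0,0,0,0],[-1,-0.12,0,0,0,0,0],[-1,-0.12,0,0,0,0,0],[-1,-0.12,0,0,0,0,0]]' | sed -n 2,4p
python3 -m handwheel '[[-1,-0.12,0,0,0,0,0],[-1,-0.12,0,0,0,0,0],[-1,-0.12,0,0,0,0,0],[-1,-0.12,0,0,0,0,0],[-1,-0.12,0,0,0,0,0]]' | sed -n 2,4p
python3 -m handwheel '[[-1,-0.12,0,0,0,0,0],[-1,-0.12,0,0,0,0,0],[-1,-0.1,0,0,0,0,0],[-1,-0.08,0,0,0,0,0],[-1,-0.06,0,0,0,0,0]]' | sed -n 2,4p
```

```text
tool_pos: [0.5435, 0.2254, 0.2296]
orientation: [-180.0, -0.0, -173.6]
force: [-1.7, 0.8, -0.5]
tool_pos: [0.5584, 0.2271, 0.2297]
orientation: [-180.0, 0.0, -173.6]
force: [-2.1, -0.3, -0.5]
tool_pos: [0.5703, 0.2284, 0.2297]
orientation: [180.0, -0.0, -173.6]
force: [-1.9, -0.3, -0.5]
```

```bash
python3 -m handwheel '[[-1,-0.06,0,0,0,0,0],[-1,-0.06,0,0,0,0,0],[-1,-0.06,0,0,0,0,0]]' | sed -n 2,4p
```

```text
tool_pos: [0.5747, 0.2289, 0.2297]
orientation: [-180.0, -0.0, -173.6]
force: [-1.5, 1.5, -0.2]
```

```bash
python3 -m handwheel '[[-1,-0.06,0,0,0,0,0],[-1,-0.06,0,0,0,0,0],[-1,-0.06,0,0,0,0,0],[-1,-0.04,0,0,0,0,0]]' | sed -n 2,4p
python3 -m handwheel '[[-1,-0.04,0,0,0,0,0],[-1,-0.04,0,0,0,0,0],[-1,-0.04,0,0,0,0,0]]' | sed -n 2,4p
```

```text
tool_pos: [0.5802, 0.2295, 0.2297]
orientation: [180.0, 0.0, -173.6]
force: [-1.7, 0.8, -0.3]
tool_pos: [0.5831, 0.2298, 0.2297]
orientation: [-180.0, -0.0, -173.6]
force: [-2.1, 1.4, -0.3]
```

```bash
for k in 1; do python3 -m handwheel '[[-1,-0.04,0,0,0,0,0],[-1,-0.04,0,0,0,0,0]]' | sed -n 2,4p; done
python3 -m handwheel '[[-1,-0.04,0,0,0,0,0],[-1,-0.04,0,0,0,0,0]]' | sed -n 2,4p
```

```text
tool_pos: [0.584, 0.23, 0.2296]
orientation: [-180.0, -0.1, -173.6]
force: [-12.3, 2.7, 8.0]
tool_pos: [0.5845, 0.2301, 0.2296]
orientation: [-179.9, -0.3, -173.6]
force: [-21.6, 5.2, 14.6]
```

```bash
python3 -m handwheel '[[-1,0.1,0,0,0,0,0],[-1,0.4,0,0,0,0,0],[-1,0.8,0,0,0,0,0],[-1,0.8,0,-0.8,0,0,0],[-0.1,0,0,-1,0,0,0]]' | sed -n 2,4p
python3 -m handwheel '[[-0.1,0.8,0,-1,0,0,0],[-0.1,0.8,0,-0.8,0,0,0],[-0.1,0.8,0,0,0,0,0],[-0.1,0,0,0,0,0,0]]'
python3 - <<'E'
from plant import *
from h import *
import cv2
np.set_printoptions(precision=4,suppress=True)
D=pickle.load(open("d0.pkl","rb"))
print("pan",tri([ray(D["side"],358,67),ray(D["scene"],186,140)]))
f=lambda i,x,y,w,h:cv2.resize(i[y:y+h,x:x+w,::-1],(400,300),interpolation=cv2.INTER_CUBIC)
d={}
for n in("scene","side"): d[n]=snapshot(n)
pickle.dump(d,open("d1.pkl","wb"))
cv2.imwrite("pics/z1.png",np.hstack([f(d["side"]["color"],280,50,120,90),f(d["scene"]["color"],170,125,100,75)]))
E
```

```text
tool_pos: [0.5335, 0.2238, 0.2749]
orientation: [-180.0, -0.1, -173.5]
force: [0.4, 0.9, 1.6]
clock: 12.78
tool_pos: [0.4743, 0.2172, 0.3204]
orientation: [179.9, 0.1, -173.5]
force: [-0.3, -0.1, -0.3]
opening: 0.0387
gripper_force: 0.0
pan [0.6575 0.4571 0.0886]
```

View pics/z1.png

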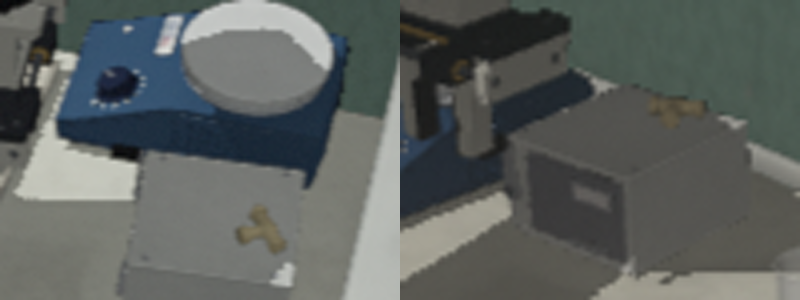

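Drawer is shut flush (scene crop), with the knob still up. Now I'll straddle the knob with the half-open fingers from above.

```bash
python3 -m handwheel '[[-0.1,-1,0.71,0,0,0,0],[-0.1,-1,0.71,0,0,0,0],[-0.1,-1,0.71,0,0,0,0],[-0.1,-1,0.71,0,0,0,0],[-0.1,0,0,0,0,0,0]]' | sed -n 2,4p
python3 -m handwheel '[[-0.1,0,0,0.6,0,0,0],[-0.1,0,0,0.6,0,0,0],[-0.1,0,0,0.6,0,0,0],[-0.1,0,0,0.6,0,0,0],[-0.1,0,0,0.3,0,0,0]]' | sed -n 2,4p
python3 -m handwheel '[[-0.1,0,0,0,0,0,0]]' | sed -n 2,5p
python3 - <<'E'
from plant import *
from h import *
import cv2
f=lambda i,x,y,w,h:cv2.resize(i[y:y+h,x:x+w,::-1],(400,300),interpolation=cv2.INTER_CUBIC)
cv2.imwrite("pics/z2.png",np.hstack([f(snapshot("side")["color"],270,60,80,60),f(snapshot("scene")["color"],170,125,100,75)]))
E
```

```text
tool_pos: [0.5685, 0.3005, 0.3182]
orientation: [-179.9, -0.0, -173.6]
force: [-0.5, -0.1, -0.1]
tool_pos: [0.5664, 0.2992, 0.2508]
orientation: [-180.0, -0.1, -173.6]
force: [-0.6, 0.2, 0.1]
tool_pos: [0.5666, 0.2994, 0.2515]
orientation: [-180.0, -0.1, -173.6]
force: [0.9, 0.2, -0.1]
opening: 0.0395
```

View pics/z2.png

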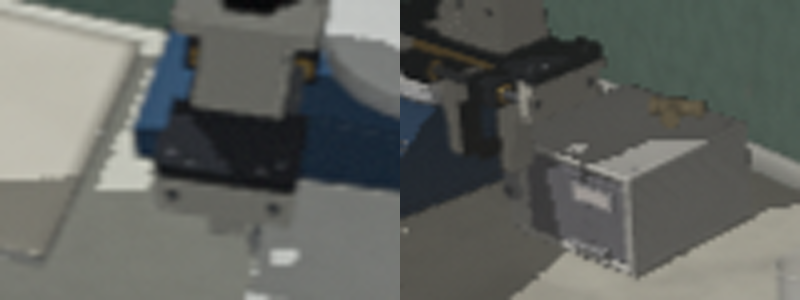

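Fingers straddle the knob with no contact force. Pushing toward −y, then gradually down.

```bash
python3 -m handwheel '[[-0.1,0,-0.2,0,0,0,0],[-0.1,0,-0.2,0,0,0,0],[-0.1,0,-0.2,0,0,0,0],[-0.1,0,-0.2,0,0,0,0],[-0.1,0,-0.2,0.1,0,0,0]]' | sed -n 2,4p
python3 -m handwheel '[[-0.1,0,-0.2,0.1,0,0,0],[-0.1,0,-0.2,0.15,0,0,0],[-0.1,0,-0.2,0.15,0,0,0],[-0.1,0,-0.2,0.2,0,0,0],[-0.1,0,-0.1,0.1,0,0,0]]' | sed -n 2,5p
```

```text
tool_pos: [0.5696, 0.2744, 0.25]
orientation: [180.0, 0.0, -173.6]
force: [0.5, 1.4, 1.5]
tool_pos: [0.5719, 0.2518, 0.2316]
orientation: [-180.0, -0.0, -173.6]
force: [0.2, 0.7, 0.1]
opening: 0.0399
```

```bash
python3 -m handwheel '[[-0.1,0,0.2,0,0,0,0],[-0.1,0,0,-0.8,0,0,0],[-0.1,0,0,-1,0,0,0],[-1,0,0.1,0,0,0,0],[-1,0,0,0,0,0,0]]' | sed -n 2,5p
python3 -m handwheel '[[-1,0,0,0,0,0,0],[-1,0,0,0,0,0,0]]' | sed -n 2,5p
python3 - <<'E'
from plant import *
from h import *
import cv2
f=lambda i,x,y,w,h:cv2.resize(i[y:y+h,x:x+w,::-1],(400,300),interpolation=cv2.INTER_CUBIC)
cv2.imwrite("pics/z3.png",np.hstack([f(snapshot("side")["color"],270,60,80,60),f(snapshot("scene")["color"],170,125,100,75)]))
E
```

```text
tool_pos: [0.5708, 0.26, 0.2768]
orientation: [180.0, -0.0, -173.5]
force: [0.1, -0.1, -0.6]
opening: 0.0246
tool_pos: [0.571, 0.2596, 0.2765]
orientation: [-180.0, -0.1, -173.6]
force: [-0.6, -0.5, -0.9]
opening: 0.0047
```

View pics/z3.png

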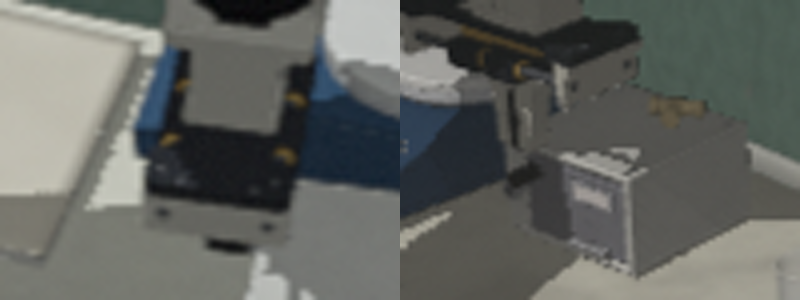

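The knob (scene crop (522,180)) is turned over and lies below the closed fingertips. Now pressing down.

```bash
python3 -m handwheel '[[-1,0,0,0.3,0,0,0],[-1,0,0,0.3,0,0,0],[-1,0,0,0.2,0,0,0],[-1,0,0,0.2,0,0,0],[-1,0,0,0.2,0,0,0]]' | sed -n 2,5p
python3 -m handwheel '[[-1,0,-0.1,0.2,0,0,0],[-1,0,-0.1,0.2,0,0,0],[-1,0,0,0.1,0,0,0]]' | sed -n 2,5p
python3 -m handwheel '[[-1,0,0,0.1,0,0,0],[-1,0,0,0.08,0,0,0]]' | sed -n 2,5p
```

```text
tool_pos: [0.5713, 0.2561, 0.2482]
orientation: [-179.6, -0.2, -173.5]
force: [2.2, -25.9, 18.5]
opening: 0.0003
tool_pos: [0.5717, 0.2548, 0.2341]
orientation: [180.0, -0.0, -173.6]
force: [0.2, -1.2, 1.1]
opening: 0.0008
tool_pos: [0.5717, 0.2551, 0.2299]
orientation: [180.0, 0.0, -173.5]
force: [0.5, -1.5, 1.7]
opening: 0.0001
```

A brief 26 N jam happened on the way; checking where the knob is.

Run:
```python
from plant import *
from h import *
import cv2
f=lambda i,x,y,w,h:cv2.resize(i[y:y+h,x:x+w,::-1],(400,300),interpolation=cv2.INTER_CUBIC)
cv2.imwrite("pics/z4.png",np.hstack([f(snapshot("side")["color"],270,60,80,60),f(snapshot("scene")["color"],180,145,60,45)]))
```

```text
(no output)
```

View pics/z4.png

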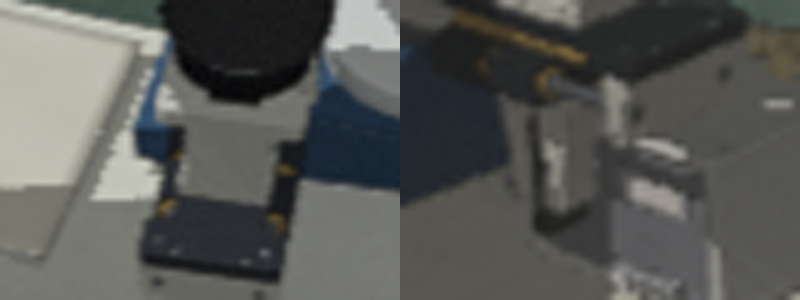

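```bash
python3 -m handwheel '[[-1,0,0,0.06,0,0,0],[-1,0,0,0.04,0,0,0]]' | sed -n 2,5p
python3 - <<'E'
from h import *
D=pickle.load(open("d1.pkl","rb"))
F=np.array([.5935,.2306,0]);ex=np.array([.9934,.115,0]);ey=np.array([-.115,.9934,0])
for t in(0,.3,.6):
  for n in("scene","side"):
    for o in(.032,.006):
      s=D[n];X=F-o*ex+(.067-.042*np.cos(t))*ey+[0,0,.044+.042*np.sin(t)]
      c=s["R"]@X+s["t"];print(t,n,o,(c[:2]/c[2]*s["fx"]+[s["cx"],s["cy"]]).round(1))
E
```

```text
tool_pos: [0.5718, 0.255, 0.2287]
orientation: [180.0, 0.0, -173.5]
force: [-4.5, -0.7, 12.8]
opening: 0.0002
0 scene 0.032 [200.3 178.7]
0 scene 0.006 [206.3 175.9]
0 side 0.032 [309.4 117. ]
0 side 0.006 [317.9 118.2]
0.3 scene 0.032 [199.6 174.9]
0.3 scene 0.006 [205.6 172.1]
0.3 side 0.032 [309.7 113.6]
0.3 side 0.006 [318.3 114.8]
0.6 scene 0.032 [198.1 171.2]
0.6 scene 0.006 [204.1 168.4]
0.6 side 0.032 [310.2 109.6]
0.6 side 0.006 [318.9 110.8]
```

The force rises to about 13 N at tip height 0.0507, which matches the knob top at the end stop. I'll hold briefly, then retreat up and back.

```bash
python3 -m handwheel '[[-1,0,0,0,0,0,0],[-1,0,0,0.03,0,0,0],[-1,0,0,-0.3,0,0,0],[-1,0,0,-0.9,0,0,0],[-1,0,0,-1,0,0,0]]' | sed -n 2,4p
python3 -m handwheel '[[-1,0,0,-1,0,0,0],[-1,1,-0.5,-1,0,0,0],[-1,1,-1,-1,0,0,0],[-1,1,-1,0,0,0,0],[-1,1,-1,0,0,0,0]]' | sed -n 2,4p
python3 -m handwheel '[[-1,1,-1,0,0,0,0],[-1,0,-1,0,0,0,0],[-1,0,-1,0,0,0,0],[-1,0,-1,0,0,0,0],[-1,0,0,0,0,0,0]]' | sed -n 2,4p
python3 - <<'E'
from plant import *
from h import *
import cv2
f=lambda i,x,y,w,h:cv2.resize(i[y:y+h,x:x+w,::-1],(400,300),interpolation=cv2.INTER_CUBIC)
cv2.imwrite("pics/z5.png",np.hstack([f(snapshot("side")["color"],270,60,120,90),f(snapshot("scene")["color"],170,130,80,60)]))
E
```

```text
tool_pos: [0.5716, 0.2547, 0.2822]
orientation: [-180.0, -0.0, -173.6]
force: [-1.1, 0.3, 0.2]
tool_pos: [0.4813, 0.1558, 0.3573]
orientation: [180.0, 0.0, -173.6]
force: [0.3, -0.2, 0.1]
tool_pos: [0.4684, 0.0533, 0.357]
orientation: [180.0, 0.0, -173.7]
force: [0.2, 0.0, 0.2]
```

View pics/z5.png

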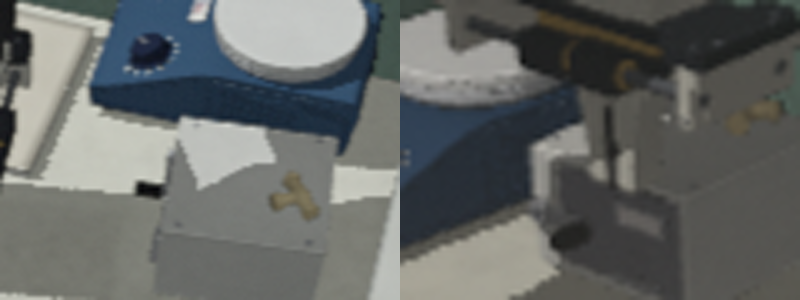

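The knob is at side (314,116) and scene (204,177). That matches the predicted level position of (313.6,117.6) and (203.3,177.3). The drawer is flush and the arm is clear, so I'm handing in.

```bash
python3 -c "
from plant import *
print(close_job())"
```

```text
the job is handed in; nothing more can be done
None
```

I pushed the vial drawer fully shut and turned its latch down level, then handed the job in with the arm clear. The final images show the drawer flush and the knob at its latched position; I couldn't see the vials once the drawer was shut, and no verdict came back.

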